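# Set out the demo pedalboard by pedal size

### The job

Set the four finished effect pedals on the pedalboard in order of size, one in the middle of each black grip pad: the smallest next to the yellow jack box, the largest at the other end. Each stands square on its pad, footswitch towards the front of the board (the robot's side). Set them down gently rather than dropping them, let go of them, and leave the opened orange pedal lying where it is.

Things in the scene. Friction and masses are not known exactly. Their poses are not given: they have to be found in the camera images.
- pedal_white: The smallest pedal, loose: cream-white metal box 92 mm long (x), 34 wide (y), 30 high, about 150 g; on top one black knob (13 mm tall) at its +x end, a chrome footswitch (9 mm tall) at its -x end; two jacks stick 5 mm out of the +x end. Grip it by its plain long sides. Lies upright on the teal mat (top 2 mm above the bench), footswitch roughly towards the robot. Origin: centre of underside.
- pedal_red: The second smallest pedal, loose: dark red metal box 102 mm long (x), 44 wide (y), 32 high, about 220 g; on top two black knobs (13 mm tall) at its +x end, a chrome footswitch (9 mm tall) at its -x end; two jacks stick 5 mm out of the +x end. Grip it by its plain long sides. Lies upright on the teal mat (top 2 mm above the bench), footswitch roughly towards the robot. Origin: centre of underside.
- pedal_purple: The second largest pedal, loose: purple metal box 112 mm long (x), 54 wide (y), 34 high, about 300 g; on top three cream knobs (13 mm tall) at its +x end, a chrome footswitch (9 mm tall) at its -x end; two jacks stick 5 mm out of the +x end. Grip it by its plain long sides. Lies upright on the teal mat (top 2 mm above the bench), footswitch roughly towards the robot. Origin: centre of underside.
- pedal_green: The largest pedal, loose: dark green metal box 122 mm long (x), 64 wide (y), 40 high, about 400 g; on top four black knobs (13 mm tall) at its +x end, a chrome footswitch (9 mm tall) at its -x end; two jacks stick 5 mm out of the +x end. Grip it by its plain long sides. Lies upright on the teal mat (top 2 mm above the bench), footswitch roughly towards the robot. Origin: centre of underside.
- pad_a: Flat black grip pad, 128 mm (x) by 72 (y) by 2, one of four alike, 104 mm apart in a row along y on the aluminium slats of the pedalboard; number 1 from the board's left (+y) end. Fixed. Origin: centre of its underside, 30 mm above the bench; its top is 2 mm higher. Its -x side is the front of the board.
- pad_b: Flat black grip pad, 128 mm (x) by 72 (y) by 2, one of four alike, 104 mm apart in a row along y on the aluminium slats of the pedalboard; number 2 from the board's left (+y) end. Fixed. Origin: centre of its underside, 30 mm above the bench; its top is 2 mm higher. Its -x side is the front of the board.
- pad_c: Flat black grip pad, 128 mm (x) by 72 (y) by 2, one of four alike, 104 mm apart in a row along y on the aluminium slats of the pedalboard; number 3 from the board's left (+y) end. Fixed. Origin: centre of its underside, 30 mm above the bench; its top is 2 mm higher. Its -x side is the front of the board.
- pad_d: Flat black grip pad, 128 mm (x) by 72 (y) by 2, one of four alike, 104 mm apart in a row along y on the aluminium slats of the pedalboard; number 4 from the board's left (+y) end. Fixed. Origin: centre of its underside, 30 mm above the bench; its top is 2 mm higher. Its -x side is the front of the board.
- jack_box: Yellow box with two round sockets on top, 90 mm (x) by 50 (y) by 34 high, fixed on one end of the pedalboard in line with the pads, 114 mm beyond the nearest pad (centres); at the left or the right end. A black power brick, 120 by 50 by 30 mm, is at the other end. Origin: centre of its underside, 30 mm above the bench.
- open_pedal: Bystander: an opened, unfinished pedal, an orange open box 112 mm (x) by 60 mm (y) by 30 mm high showing a green circuit board, no knobs; loose on the teal mat among the pedals. Origin: centre of its underside.

How it is judged:
At the end, for the whole second after the job is handed in: Counting from the yellow jack box, pads 1 to 4 hold the white, red, purple and green pedals, each centred within 12 mm, upright, flat on the pad (within 4 mm), square to it within 10 degrees, footswitch towards the front, released and at rest (((horizontal distance between jack_box and pad_a below 0.16 m and (horizontal distance between pedal_white and pad_a below 0.012 m and z of pedal_white in the frame of pad_a between -0.002 and 0.006 m and angle between the x axis of pedal_white and the x axis of pad_a, either way round below 0.175 rad and angle between pedal_white's own z axis and vertical below 0.06 rad and y of jack_box in the frame of pedal_white above 0.05 m and linear speed of pedal_white below 0.02 m/s and angular speed of pedal_white below 0.1 rad/s) and (horizontal distance between pedal_red and pad_b below 0.012 m and z of pedal_red in the frame of pad_b between -0.002 and 0.006 m and angle between the x axis of pedal_red and the x axis of pad_b, either way round below 0.175 rad and angle between pedal_red's own z axis and vertical below 0.06 rad and y of jack_box in the frame of pedal_red above 0.05 m and linear speed of pedal_red below 0.02 m/s and angular speed of pedal_red below 0.1 rad/s) and (horizontal distance between pedal_purple and pad_c below 0.012 m and z of pedal_purple in the frame of pad_c between -0.002 and 0.006 m and angle between the x axis of pedal_purple and the x axis of pad_c, either way round below 0.175 rad and angle between pedal_purple's own z axis and vertical below 0.06 rad and y of jack_box in the frame of pedal_purple above 0.05 m and linear speed of pedal_purple below 0.02 m/s and angular speed of pedal_purple below 0.1 rad/s) and (horizontal distance between pedal_green and pad_d below 0.012 m and z of pedal_green in the frame of pad_d between -0.002 and 0.006 m and angle between the x axis of pedal_green and the x axis of pad_d, either way round below 0.175 rad and angle between pedal_green's own z axis and vertical below 0.06 rad and y of jack_box in the frame of pedal_green above 0.05 m and linear speed of pedal_green below 0.02 m/s and angular speed of pedal_green below 0.1 rad/s)) or (horizontal distance between jack_box and pad_d below 0.16 m and (horizontal distance between pedal_white and pad_d below 0.012 m and z of pedal_white in the frame of pad_d between -0.002 and 0.006 m and angle between the x axis of pedal_white and the x axis of pad_d, either way round below 0.175 rad and angle between pedal_white's own z axis and vertical below 0.06 rad and y of jack_box in the frame of pedal_white below -0.05 m and linear speed of pedal_white below 0.02 m/s and angular speed of pedal_white below 0.1 rad/s) and (horizontal distance between pedal_red and pad_c below 0.012 m and z of pedal_red in the frame of pad_c between -0.002 and 0.006 m and angle between the x axis of pedal_red and the x axis of pad_c, either way round below 0.175 rad and angle between pedal_red's own z axis and vertical below 0.06 rad and y of jack_box in the frame of pedal_red below -0.05 m and linear speed of pedal_red below 0.02 m/s and angular speed of pedal_red below 0.1 rad/s) and (horizontal distance between pedal_purple and pad_b below 0.012 m and z of pedal_purple in the frame of pad_b between -0.002 and 0.006 m and angle between the x axis of pedal_purple and the x axis of pad_b, either way round below 0.175 rad and angle between pedal_purple's own z axis and vertical below 0.06 rad and y of jack_box in the frame of pedal_purple below -0.05 m and linear speed of pedal_purple below 0.02 m/s and angular speed of pedal_purple below 0.1 rad/s) and (horizontal distance between pedal_green and pad_a below 0.012 m and z of pedal_green in the frame of pad_a between -0.002 and 0.006 m and angle between the x axis of pedal_green and the x axis of pad_a, either way round below 0.175 rad and angle between pedal_green's own z axis and vertical below 0.06 rad and y of jack_box in the frame of pedal_green below -0.05 m and linear speed of pedal_green below 0.02 m/s and angular speed of pedal_green below 0.1 rad/s)))); the robot touches nothing.
It fails at once if the opened orange pedal was moved more than 20 mm (distance of open_pedal from where it was at the start of the episode above 0.02 m).
It fails at once if the white pedal was dropped or thrown (faster than 0.6 m/s, as after a fall of about 2 cm, with no finger on it) (linear speed of pedal_white above 0.6 m/s and contact force between pedal_white and the fingers below 0.05 N).
It fails at once if the red pedal was dropped or thrown (faster than 0.6 m/s, as after a fall of about 2 cm, with no finger on it) (linear speed of pedal_red above 0.6 m/s and contact force between pedal_red and the fingers below 0.05 N).
It fails at once if the purple pedal was dropped or thrown (faster than 0.6 m/s, as after a fall of about 2 cm, with no finger on it) (linear speed of pedal_purple above 0.6 m/s and contact force between pedal_purple and the fingers below 0.05 N).
It fails at once if the green pedal was dropped or thrown (faster than 0.6 m/s, as after a fall of about 2 cm, with no finger on it) (linear speed of pedal_green above 0.6 m/s and contact force between pedal_green and the fingers below 0.05 N).
It also fails if it takes over 104 s, if anything falls off the work surface, if the arm or the gripper's body presses on something with over 40 N, if the wrist force passes 120 N, or if a joint passes its speed limit or range.

### The arm

A 6-joint arm with a two-finger parallel gripper is mounted at the origin on the work surface. World frame = base frame: x ahead of the robot, y to its left, z up, the work surface at z = 0. Lengths are in m, angles in rad, forces in N, time in s.
With the tool pointing down it reaches from about 0.35 to 0.8 m from the base axis. Payload 7.3 kg.
Tool frame: the origin (TCP) lies on the centre line of the jaws, within the pads' length; the fingertips stand 17 mm ahead of it and the grasp point (between the pads) lies 2 mm behind it (finger_overhang is the z of the fingertips in the tool frame, in m); z points along the fingers, y is the line along which they close (so a half turn about z gives the same grasp; the last joint's range is limited). The gripper opens to 85 mm and grips with 20 to 120 N. Pads are 22 mm wide; open, the fingers measure 114 mm over their backs; the gripper's body (76 mm by 85 mm) begins 54 mm behind the grasp point. The pads swing forward as they close: fully open they stand 13 mm farther back than shut.
Start: joints at [-1.364, 0.342, 1.524, -0, 1.275, -0.146], TCP at [0.181, -0.493, 0.248] pointing down, gripper open.
Joint ranges: [-2.53, 2.53], [-0.77, 2.02], [0.04, 2.7], [-1, 4.14], [0.28, 2.66], [-3.11, 3.11]. Speed limits (rad/s): [2.57, 2.57, 3.14, 3.14, 3.14, 3.14].

### API

Orientations are given as a rotation vector (axis times angle).
In Python, from plant import * gives the robot as it stands.
- The arm moves only by the tool send_rows, never from a script. Its argument "steps" is a list of rows, each a list of 2 entries, a list of its own where there are three numbers: the shift along the tool's x, y, z in cm, then the turn about the tool's z in degrees. In form: [[[dx, dy, dz], yaw], ...]. A call has 1 to 10 rows; each row shifts and turns the commanded pose from where the row before left it, along the tool's axes as they then stand; what a row does not reach is not made up. A row lasts 1/12 s, in which the tool goes at most 41.7 mm and 7.16 degrees, less where a joint would pass 70% of its speed; a pose out of reach is approached as far as the arm can. A call is refused whole if a number of a shift passes 4.17 or a number of a turn 7.16, either way. A call with a gripper value outside its range is refused whole. "claw" is the finger opening in cm, from 0 to 8.54, set as the call begins (left out, the last holds). The fingers move at their own pace and stop on an object; the grip force is fixed at half the most. Time passes only in rows, so rows that do not move let the fingers close. It gives the time, the measured TCP pose, the force, the opening and the grip force at its end, in the units of the state.
- observe(): the state, without advancing time (a new reading comes with each control period).
- read_camera(name): name is "scene" or "top" or "wrist"; returns a dict with "img" (400x640x3 uint8, blue, green, red), "K" (3x3 intrinsics, pixels), "R" (3x3) and "t" (3): a world point X has camera coordinates R X + t. Camera axes: x right, y down, z forward; pixel columns grow to the right and rows downward; lengths in m; the calibration is good to about 2 mm. The wrist camera is an equidistant fisheye: a pixel r from the principal point sees the ray r / f radians off the axis. A picture is of the moment at which its call begins. There is no depth.
- close_job(): hands the job in; it is judged then, once.
The state is a dict: "clock": time; "joint_pos": joint angles; "joint_vel": joint speeds; "joint_efforts": joint torques, N m; "ee_pos": TCP position; "tcp_rot": TCP orientation; "wrist_force": force on the tool from outside, world axes, zero at the start; "moment": the same for the moment, N m; "gripper_width": finger opening in m; "grasp_force": force on a finger pad.
Only numpy, scipy, OpenCV 4.12 (cv2) and the standard library are available. Lean on these libraries where they do the work, as an engineer would, in place of code of your own. Each camera call takes 0.05 s, during which the arm holds its last target. There are 200 camera calls.

## Working session

There is one attempt and no reset: what is moved stays moved. The work goes in short steps, Python scripts to look and compute and a tool call to move; the robot and the scene stay as the last step left them, time stands still between calls to the robot, and variables do not carry over. Pictures are saved under pics/ and viewed, at most 14 in all, crops included, and the job is handed in when it is done.

Besides the shell and the picture viewer there is one more tool, called after ">>>" as name([rows], argument=value, ...), one row to a line, values as JSON. send_rows: Moves the arm, as the interface text tells. Its arguments: {"type":"object","properties":{"steps":{"type":"array","items":{"type":"array"}},"claw":{"type":"number"}},"required":["steps"]}

```bash
ls; mkdir -p pics; python3 - <<'E'
from plant import *
import cv2
print(observe())
for n in ("top","scene"):
    c=read_camera(n); cv2.imwrite(f"pics/{n}0.png",c["img"]); print(n,c["K"],c["R"],c["t"])
E
```

```text
pics
{'clock': 0.0, 'joint_pos': array([-1.36399649e+00,  3.42689404e-01,  1.52503738e+00, -5.84501455e-06,
        1.27538482e+00, -1.45994861e-01]), 'joint_vel': array([-0.00096967,  0.0008667 ,  0.0009812 , -0.00235125, -0.00166087,
        0.00034318]), 'joint_efforts': array([ 7.77659006e-04, -4.33681440e+01, -2.46007884e+01, -3.29456598e-04,
        7.89303042e-03, -1.63005984e-05]), 'ee_pos': array([ 0.18134175, -0.49228104,  0.24763612]), 'tcp_rot': array([-3.09134733e+00, -5.51035401e-01,  8.12661013e-05]), 'wrist_force': array([-0.4389001 ,  0.61156703,  0.05731507]), 'moment': array([-0.03672347,  0.03458059,  0.02906519]), 'grasp_force': 0.0, 'gripper_width': 0.08547466064882202}
top [[464.24650877   0.         312.85223085]
 [  0.         464.24650877 202.0144784 ]
 [  0.           0.           1.        ]] [[ 0.00301331 -0.99988833 -0.01463749]
 [-0.99472864 -0.0014968  -0.10253143]
 [ 0.10249807  0.01486929 -0.99462206]] [0.02029508 0.53468538 1.19699051]
scene [[388.90195267   0.         321.01176442]
 [  0.         388.90195267 204.79572591]
 [  0.           0.           1.        ]] [[ 0.79460226  0.60706695 -0.0087733 ]
 [ 0.44228096 -0.5886892  -0.67663327]
 [-0.41592644  0.53377406 -0.73626792]] [-0.41624731 -0.17307711  1.26355811]
```

View pics/top0.png

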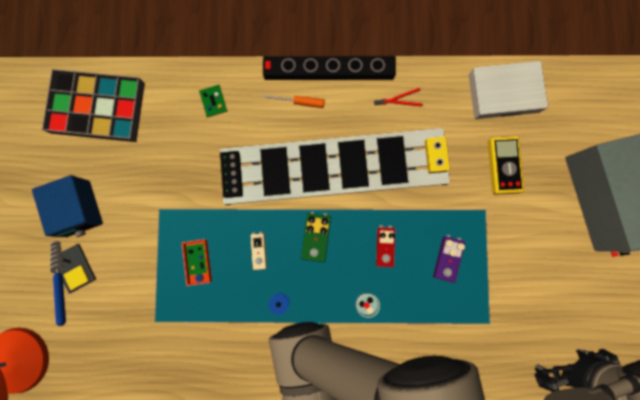

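View pics/scene0.png

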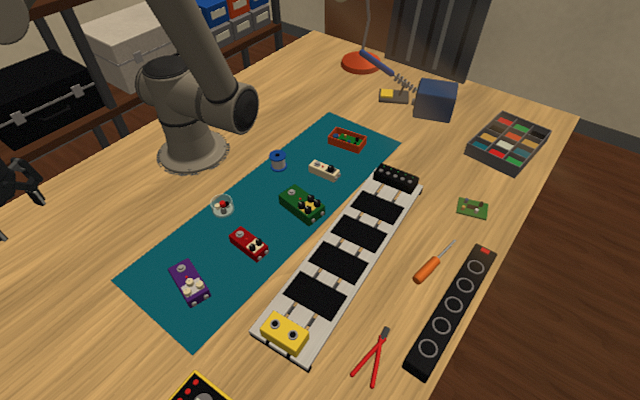

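The top view shows the jack box at the right end (437,154), which is -y. The pads are at (275,171) to (392,160). From left to right the mat holds orange (196,262), white (258,251), green (316,238), red (386,246) and purple (450,258). So the pads from left to right take green, purple, red and white.

```bash
cat > h.py <<'E'
from plant import *
import cv2, numpy as np
def ray(c,uv,z):
    uv=np.atleast_2d(np.float64(uv)); R,t,K=c["R"],c["t"],c["K"]
    C=-R.T@t; d=np.c_[uv,np.ones(len(uv))]@np.linalg.inv(K).T@R
    return (C+d*((z-C[2])/d[:,2])[:,None])[:,:2]
def big(m,n=1,win=None):
    if win: 
        k=np.zeros_like(m); x0,x1,y0,y1=win; k[y0:y1,x0:x1]=1; m=m*k
    return sorted(cv2.findContours(m.astype(np.uint8),0,2)[0],key=cv2.contourArea)[-n:]
def rect(P):
    (c,s,a)=cv2.minAreaRect(np.float32(P*1000)); b=cv2.boxPoints((c,s,a))
    e=max((b[1]-b[0],b[2]-b[1]),key=np.linalg.norm); e=e if e[0]>0 else -e
    return np.array(c)/1000,np.sort(s),np.degrees(np.arctan2(e[1],e[0]))
E
python3 - <<'E'
from h import *
c=read_camera("top"); im=c["img"]; hsv=cv2.cvtColor(im,cv2.COLOR_BGR2HSV); H,S,V=[hsv[...,i].astype(int) for i in range(3)]
print("cam",-c["R"].T@c["t"])
teal=(H>86)&(H<102)&(S>120)
fg=(~teal)
for n,w,h in (("orange",(175,218,232,293),30),("white",(240,275,226,278),30),("green",(295,338,206,270),40),("red",(368,404,218,275),32),("purple",(428,474,228,288),34)):
    k=big(fg,1,w)[0]; print(n,rect(ray(c,k[:,0],.002+h/1000)), cv2.boundingRect(k),cv2.minAreaRect(k))
dark=(V<60)
P=[]
for k in big(dark,4,(255,412,130,200)):
    r=rect(ray(c,k[:,0],.032)); P.append(r[0]); print("pad",r)
P=np.array(sorted(P,key=lambda p:-p[1])); print(P,np.diff(P,axis=0),np.degrees(np.arctan2(P[3,0]-P[0,0],-(P[3,1]-P[0,1]))))
E
```

```text
cam [0.40911649 0.00329473 1.2456723 ]
orange (array([0.37702798, 0.32534271]), array([ 71.69152832, 119.5280304 ]), np.float32(8.259687)) (181, 238, 31, 49) ((195.97445678710938, 261.94525146484375), (46.42277145385742, 27.47157859802246), 83.41805267333984)
white (array([0.40678427, 0.1640426 ]), array([ 40.88463211, 100.79346466]), np.float32(4.879524)) (250, 231, 17, 40) ((257.9746398925781, 250.64466857910156), (38.9008903503418, 15.67435073852539), 85.91438293457031)
green (array([0.45040692, 0.01297787]), array([109.37729645, 144.65826416]), np.float32(0.09348777)) (295, 206, 43, 57) ((316.0, 234.0), (56.0, 42.0), 90.0)
red (array([ 0.41974561, -0.16694145]), array([ 51.02503586, 110.07466125]), np.float32(-2.7435024)) (375, 225, 21, 43) ((385.369140625, 246.03219604492188), (19.76422691345215, 42.45237350463867), 2.12109637260437)
purple (array([ 0.38910715, -0.33150378]), array([ 63.78506851, 118.15329742]), np.float32(-15.367093)) (433, 234, 33, 49) ((449.296142578125, 258.0807800292969), (24.996152877807617, 45.78242111206055), 15.255120277404785)
pad (array([0.62668451, 0.01875063]), array([ 65.42389679, 120.97789001]), np.float32(5.4563947))
pad (array([0.61692725, 0.12245111]), array([ 66.36811066, 121.05823517]), np.float32(5.3002996))
pad (array([ 0.63653088, -0.08454852]), array([ 65.5923233 , 120.92926788]), np.float32(5.5357466))
pad (array([ 0.6465351 , -0.18860049]), array([ 67.00019073, 121.13542175]), np.float32(5.3513265))
[[ 0.61692725  0.12245111]
 [ 0.62668451  0.01875063]
 [ 0.63653088 -0.08454852]
 [ 0.6465351  -0.18860049]] [[ 0.00975726 -0.10370048]
 [ 0.00984637 -0.10329916]
 [ 0.01000421 -0.10405197]] 5.437390625678965
```

```bash
cat >> h.py <<'E'
from scipy.spatial.transform import Rotation as Ro
def pose(s=None):
    s=s or observe(); M=Ro.from_rotvec(s["tcp_rot"]).as_matrix()
    return s["ee_pos"],np.degrees(np.arctan2(M[1,0],M[0,0])),M
def go(x,y,z,yaw,frm=None):
    "turn rows, then shift rows, from the present pose (or frm)"
    p,a,_=frm or pose(); d=((a-yaw)+90)%180-90   # tool z down: +turn lowers the world yaw
    yaw=a-d; n=int(np.ceil(abs(d)/7)); f=np.radians(yaw)
    w=np.array([x,y,z])-p; t=np.array([np.cos(f)*w[0]+np.sin(f)*w[1],np.sin(f)*w[0]-np.cos(f)*w[1],-w[2]])*100
    m=int(np.ceil(np.linalg.norm(t)/4.0)); 
    print("turn",n,"x",round(d/max(n,1),2),"| shift",m,"x",np.round(t/max(m,1),2),"| yaw",round(yaw,1))
    return np.array([x,y,z]),yaw,None
E
python3 - <<'E'
from h import *
p,a,M=pose(); print(p,a); print(M.round(3))
f=go(.389,-.331,.25,-15.4)
c=read_camera("wrist"); print(c["K"][0],(-c["R"].T@c["t"]-p)@M, (c["R"]@M).round(3))
t=read_camera("top"); hsv=cv2.cvtColor(t["img"],cv2.COLOR_BGR2HSV)
fg=~((hsv[...,0]>86)&(hsv[...,0]<102)&(hsv[...,1]>120))
k=big(fg,1,(297,336,213,268))[0]; print(rect(ray(t,k[:,0],.042)),cv2.boundingRect(k))
E
```

```text
[ 0.18136343 -0.49238419  0.2477994 ] 20.21431040492049
[[ 0.938  0.346 -0.   ]
 [ 0.346 -0.938  0.001]
 [ 0.    -0.001 -1.   ]]
turn 6 x 5.94 | shift 7 x [ 2.25 -3.01 -0.03] | yaw -15.4
[309.70691629   0.         319.54706941] [ 0.06966697  0.00082394 -0.12570431] [[ 0.001  1.     0.   ]
 [-0.961  0.001 -0.277]
 [-0.277  0.     0.961]]
(array([0.44394067, 0.0139992 ]), array([ 65.39614105, 127.00978851]), np.float32(-7.318098)) (301, 213, 30, 50)
```

>>> send_rows([
  [[0,0,0],5.94],
  [[0,0,0],5.94],
  [[0,0,0],5.94],
  [[0,0,0],5.94],
  [[0,0,0],5.94],
  [[0,0,0],5.94],
], claw=8.54)

```text
clock: 0.75
ee_pos: [0.1814, -0.4926, 0.2482]
tcp_rot: [-3.112, 0.43, 0.0]
wrist_force: [0.1, -0.9, 1.5]
gripper_width: 0.0856
grasp_force: 0.0
```

>>> send_rows([
  [[2.25,-3.0,0],0],
  [[2.25,-3.0,0],0],
  [[2.25,-3.0,0],0],
  [[2.25,-3.0,0],0],
  [[2.25,-3.0,0],0],
  [[2.25,-3.0,0],0],
  [[2.25,-3.0,0],0],
  [[0,0,0],0],
  [[0,0,0],0],
])

```text
clock: 1.5
ee_pos: [0.3903, -0.3308, 0.2482]
tcp_rot: [3.114, -0.415, -0.0]
wrist_force: [-0.8, -0.2, -0.1]
gripper_width: 0.0852
grasp_force: 0.0
```

```bash
cat >> h.py <<'E'
def wray(c,uv,z):
    "fisheye rays onto height z"
    K,R,t=c["K"],c["R"],c["t"]; D=np.zeros(4)
    uv=np.atleast_2d(np.float64(uv)); q=(uv-K[:2,2])/[K[0,0],K[1,1]]; th=np.linalg.norm(q,axis=1)+1e-9
    d=np.c_[q/th[:,None]*np.sin(th)[:,None],np.cos(th)]@R; C=-R.T@t
    return (C+d*((z-C[2])/d[:,2])[:,None])[:,:2]
E
python3 - <<'E'
from h import *
p,a,M=pose(); print(p,a)
c=read_camera("wrist"); cv2.imwrite("pics/w1.png",c["img"]); np.save("w1.npy",c,allow_pickle=True)
E
```

```text
[ 0.39028006 -0.33080277  0.24815418] -15.194065278371893
```

View pics/w1.png

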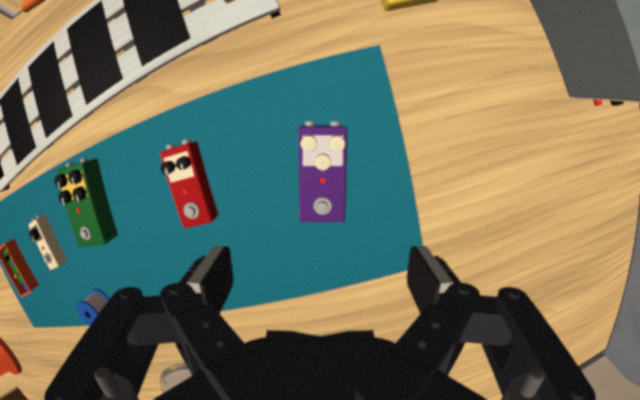

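The purple pedal is centred below the camera (cols 299–347, rows 122–221). Its -x top edge at row 221 hides no side face, so I'll measure from that edge.

```bash
cat >> h.py <<'E'
def pedal(L,h,win,z0=.002,c=None,nom=None):
    "pose of the pedal below the wrist camera: axis from the hull, centre = -x top edge + L/2"
    c=c or read_camera("wrist"); hsv=cv2.cvtColor(c["img"],cv2.COLOR_BGR2HSV)
    fg=~((hsv[...,0]>84)&(hsv[...,0]<104)&(hsv[...,1]>110))
    k=big(fg,1,win)[0]; print("bbox",cv2.boundingRect(k))
    P=wray(c,k[:,0]+0.0,z0+h); ce,s,a=rect(P)
    e=np.array([np.cos(np.radians(a)),np.sin(np.radians(a))]); n=np.array([-e[1],e[0]])
    u=P@e; v=P@n; x=np.percentile(u,3)+L/2; y=(v.min()+v.max())/2
    # angle from the long sides by line fit
    A=[]
    for side in (v>np.percentile(v,60),v<np.percentile(v,40)):
        mid=side&(abs(u-x)<L*.4); l=cv2.fitLine(np.float32(P[mid]*1000),cv2.DIST_HUBER,0,.01,.01).ravel()
        A.append(np.degrees(np.arctan(l[1]/l[0])))
    print("rect",ce.round(4),s.round(1),round(float(a),1),"sides",np.round(A,1),"centre",(x*e+y*n).round(4))
E
python3 - <<'E'
from h import *
c=np.load("w1.npy",allow_pickle=True).item()
pedal(.112,.034,(270,375,105,245),c=c)
E
```

```text
bbox (298, 120, 49, 103)
rect [ 0.3911 -0.3347] [ 53.5 116.8] -15.2 sides [-13.9 -15.2] centre [ 0.3898 -0.3343]
```

>>> send_rows([
  [[0,0.36,4.0],0],
  [[0,0,4.0],0],
  [[0,0,4.0],0],
  [[0,0,4.0],0],
  [[0,0,3.8],0],
  [[0,0,1.8],0],
  [[0,0,1.0],0],
  [[0,0,0],0],
  [[0,0,0],0],
])

```text
clock: 2.3
ee_pos: [0.3879, -0.3367, 0.0228]
tcp_rot: [3.112, -0.424, 0.001]
wrist_force: [-0.1, 0.1, -0.1]
gripper_width: 0.0853
grasp_force: 0.0
```

>>> send_rows([
  [[0,0,0],0],
  [[0,0,0],0],
  [[0,0,0],0],
  [[0,0,0],0],
  [[0,0,0],0],
  [[0,0,0],0],
  [[0,0,0],0],
  [[0,0,0],0],
], claw=0)

```text
clock: 2.97
ee_pos: [0.3888, -0.3363, 0.024]
tcp_rot: [3.111, -0.421, 0.003]
wrist_force: [-1.2, -0.1, 5.7]
gripper_width: 0.0529
grasp_force: 64.1
```

>>> send_rows([
  [[0,0,-1.0],0],
  [[0,0,-3.0],0],
  [[0,0,-3.5],0],
  [[0,0,-3.5],0],
  [[0,0,-2.0],0],
  [[0,0,0],0],
])

```text
clock: 3.47
ee_pos: [0.3898, -0.3373, 0.1577]
tcp_rot: [3.107, -0.42, 0.011]
wrist_force: [0.5, -0.8, -3.1]
gripper_width: 0.0529
grasp_force: 65.1
```

```bash
python3 - <<'E'
from h import *
p,a,M=pose(); print(p,a)
go(.6267,.0188,.16,5.4)
E
```

```text
[ 0.38983332 -0.33734144  0.15767809] -15.402268675642933
turn 3 x -6.93 | shift 11 x [ 2.45 -3.02 -0.02] | yaw 5.4
```

>>> send_rows([
  [[0,0,0],-6.93],
  [[0,0,0],-6.93],
  [[0,0,0],-6.93],
  [[2.45,-3.02,0],0],
  [[2.45,-3.02,0],0],
  [[2.45,-3.02,0],0],
  [[2.45,-3.02,0],0],
  [[2.45,-3.02,0],0],
  [[2.45,-3.02,0],0],
  [[2.45,-3.02,0],0],
])

```text
clock: 4.3
ee_pos: [0.539, -0.1069, 0.1511]
tcp_rot: [-3.137, -0.147, 0.004]
wrist_force: [0.0, -0.9, -3.6]
gripper_width: 0.0528
grasp_force: 65.0
```

>>> send_rows([
  [[2.45,-3.02,0],0],
  [[2.45,-3.02,0],0],
  [[2.45,-3.02,0],0],
  [[2.45,-3.02,0],0],
  [[0,0,3.5],0],
  [[0,0,3.0],0],
  [[0,0,2.5],0],
  [[0,0,0.5],0],
  [[0,0,0],0],
  [[0,0,0],0],
])

```text
clock: 5.13
ee_pos: [0.6246, 0.0204, 0.0563]
tcp_rot: [-3.138, -0.147, 0.003]
wrist_force: [1.1, -1.0, -3.5]
gripper_width: 0.053
grasp_force: 66.3
```

```bash
python3 - <<'E'
from h import *
p,a,M=pose(); print(p,a)
go(.6267,.0188,.054,5.4)
c=read_camera("top"); cv2.imwrite("pics/t1.png",cv2.resize(c["img"][110:260,170:480],None,fx=2.5,fy=2.5,interpolation=cv2.INTER_CUBIC))
E
```

```text
[0.62463335 0.02038444 0.05626003] 5.3723934064633125
turn 1 x -0.03 | shift 1 x [0.19 0.18 0.23] | yaw 5.4
```

View pics/t1.png

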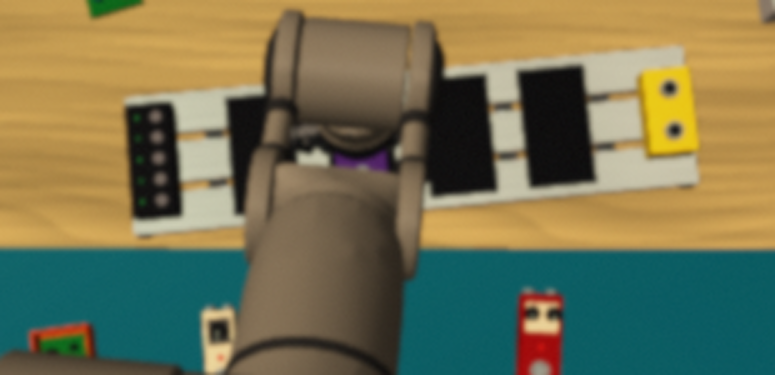

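The arm hides most of the view, with purple just visible over pad b at about (345,160) in the crop. I'll lower it by touch.

>>> send_rows([
  [[0.19,0.18,0.15],0],
  [[0,0,0.1],0],
  [[0,0,0.05],0],
  [[0,0,0],0],
  [[0,0,0],0],
])

```text
clock: 5.6
ee_pos: [0.6275, 0.0186, 0.0543]
tcp_rot: [3.138, 0.147, 0.0]
wrist_force: [-0.1, 0.1, -3.1]
gripper_width: 0.0526
grasp_force: 66.4
```

>>> send_rows([
  [[0,0,0.1],0],
  [[0,0,0.1],0],
  [[0,0,0],0],
  [[0,0,0],0],
])

```text
clock: 5.93
ee_pos: [0.6278, 0.0187, 0.0536]
tcp_rot: [3.138, 0.147, 0.002]
wrist_force: [-1.7, -0.4, 5.9]
gripper_width: 0.0534
grasp_force: 67.4
```

>>> send_rows([
  [[0,0,0],0],
  [[0,0,0],0],
  [[0,0,0],0],
  [[0,0,0],0],
  [[0,0,0],0],
], claw=8.54)

```text
clock: 6.35
ee_pos: [0.6275, 0.0187, 0.0523]
tcp_rot: [3.138, 0.147, 0.0]
wrist_force: [0.7, 0.4, 0.7]
gripper_width: 0.0857
grasp_force: 0.0
```

>>> send_rows([
  [[0,0,-1.0],0],
  [[0,0,-4.0],0],
  [[0,0,-4.0],0],
  [[0,0,-4.0],0],
  [[0,0,-4.0],0],
  [[0,0,-3.0],0],
  [[0,0,0],0],
  [[0,0,0],0],
])

```text
clock: 7.02
ee_pos: [0.6282, 0.0187, 0.2554]
tcp_rot: [3.137, 0.147, 0.009]
wrist_force: [0.1, 0.5, -1.5]
gripper_width: 0.0854
grasp_force: 0.0
```

```bash
python3 - <<'E'
from h import *
p,a,M=pose(); print(p,a)
go(.42,-.167,.25,-2.7)
c=read_camera("wrist"); cv2.imwrite("pics/w2.png",c["img"]); np.save("w2.npy",c,allow_pickle=True)
E
```

```text
[0.62822175 0.01867786 0.2554099 ] 5.366961727209208
turn 2 x 4.03 | shift 7 x [-2.85  2.79  0.08] | yaw -2.7
```

View pics/w2.png

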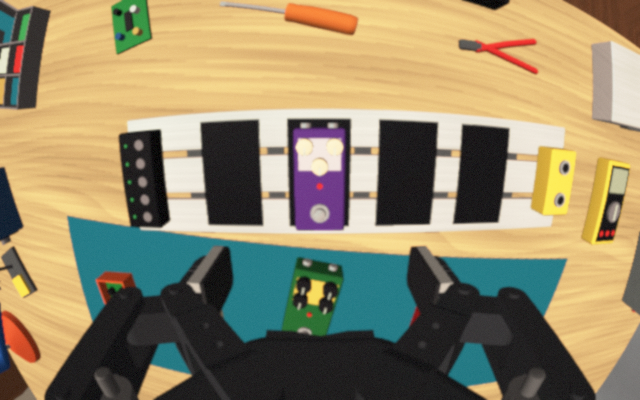

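Purple stands on pad b (290–348, 120–230) and is square to it. I'll move on to red and work out the offset from this picture.

>>> send_rows([
  [[0,0,0],4.0],
  [[0,0,0],4.0],
  [[-2.85,2.79,0.08],0],
  [[-2.85,2.79,0.08],0],
  [[-2.85,2.79,0.08],0],
  [[-2.85,2.79,0.08],0],
  [[-2.85,2.79,0.08],0],
  [[-2.85,2.79,0.08],0],
  [[-2.85,2.79,0.08],0],
  [[0,0,0],0],
])

```text
clock: 7.9
ee_pos: [0.4142, -0.1701, 0.2452]
tcp_rot: [-3.14, 0.08, 0.008]
wrist_force: [0.9, 0.6, 0.0]
gripper_width: 0.0855
grasp_force: 0.0
```

>>> send_rows([
  [[0,0,0],0],
  [[0,0,0],0],
])

```text
clock: 8.07
ee_pos: [0.419, -0.167, 0.246]
tcp_rot: [-3.14, 0.074, 0.002]
wrist_force: [-0.6, 0.2, 0.2]
gripper_width: 0.0859
grasp_force: 0.0
```

```bash
python3 - <<'E'
from h import *
c=np.load("w2.npy",allow_pickle=True).item()
hsv=cv2.cvtColor(c["img"],cv2.COLOR_BGR2HSV); m=(hsv[...,0]>122)&(hsv[...,0]<155)&(hsv[...,1]>80)
k=big(m,1,(280,360,110,240))[0]; print(cv2.boundingRect(k),rect(wray(c,k[:,0],.066)))
m=hsv[...,2]<60
for k in big(m,3,(190,520,112,232)): print("pad",cv2.boundingRect(k),rect(wray(c,k[:,0],.032)))
p,a,M=pose(); print(p,a)
pedal(.102,.032,(270,375,105,245))
E
```

```text
(292, 126, 55, 104) (array([0.62838794, 0.01780637]), array([ 56.72164536, 110.99313354]), np.float32(5.1981444))
pad (455, 126, 53, 97) (array([ 0.6476402 , -0.18926236]), array([ 70.03675079, 123.70417023]), np.float32(5.408481))
pad (377, 121, 60, 103) (array([ 0.63772864, -0.08574945]), array([ 69.51332855, 123.5421524 ]), np.float32(5.361172))
pad (202, 121, 60, 103) (array([0.61793304, 0.12247343]), array([ 69.79554749, 123.61704254]), np.float32(5.4766884))
[ 0.41900857 -0.16702349  0.24596489] -2.695117260449493
bbox (301, 123, 41, 95)Traceback (most recent call last):
  File "<stdin>", line 8, in <module>
  File "h.py", line 44, in pedal
    mid=side&(abs(u-x)<L*.4); l=cv2.fitLine(np.float32(P[mid]*1000),cv2.DIST_HUBER,0,.01,.01).ravel()
                                ~~~~~~~~~~~^^^^^^^^^^^^^^^^^^^^^^^^^^^^^^^^^^^^^^^^^^^^^^^^^^
cv2.error: OpenCV(4.12.0) /io/opencv/modules/imgproc/src/linefit.cpp:50: error: (-215:Assertion failed) count > 0 in function 'fitLine2D_wods'
```

Purple is within 2 mm and 0.3° of its pad.

```bash
sed -i 's/np.uint8),0,2)/np.uint8),0,1)/' h.py; python3 - <<'E'
from h import *
pedal(.102,.032,(270,375,105,245))
E
```

```text
bbox (301, 123, 42, 95)
rect [ 0.4223 -0.1694] [ 45.4 107.4] -2.7 sides [-2.8 -1.7] centre [ 0.4197 -0.1692]
```

>>> send_rows([
  [[0.08,0.22,4.0],0],
  [[0,0,4.0],0],
  [[0,0,4.0],0],
  [[0,0,4.0],0],
  [[0,0,3.5],0],
  [[0,0,1.8],0],
  [[0,0,1.0],0],
  [[0,0,0],0],
  [[0,0,0],0],
])

```text
clock: 8.92
ee_pos: [0.4203, -0.1685, 0.0231]
tcp_rot: [-3.14, 0.069, 0.002]
wrist_force: [0.4, 0.5, 0.1]
gripper_width: 0.0852
grasp_force: 0.0
```

>>> send_rows([
  [[0,0,0],0],
  [[0,0,0],0],
  [[0,0,0],0],
  [[0,0,0],0],
  [[0,0,0],0],
  [[0,0,0],0],
  [[0,0,0],0],
  [[0,0,0],0],
  [[0,0,0],0],
], claw=0)

```text
clock: 9.67
ee_pos: [0.4205, -0.1697, 0.0247]
tcp_rot: [3.14, -0.072, 0.003]
wrist_force: [-0.2, 1.1, 5.3]
gripper_width: 0.043
grasp_force: 61.6
```

>>> send_rows([
  [[0,0,-1.0],0],
  [[0,0,-3.0],0],
  [[0,0,-3.5],0],
  [[0,0,-3.5],0],
  [[0,0,-2.0],0],
  [[0,0,0],0],
])

```text
clock: 10.17
ee_pos: [0.4219, -0.1706, 0.1582]
tcp_rot: [3.136, -0.072, 0.012]
wrist_force: [1.7, 0.3, -2.7]
gripper_width: 0.0425
grasp_force: 62.3
```

```bash
python3 - <<'E'
from h import *
p,a,M=pose(); print(p,a)
go(.6374,-.0852,.16,5.4)
E
```

```text
[ 0.42190974 -0.17063927  0.15820494] -2.6349762170584623
turn 2 x -4.02 | shift 6 x [ 3.71 -1.08 -0.03] | yaw 5.4
```

>>> send_rows([
  [[0,0,0],-4.02],
  [[0,0,0],-4.02],
  [[3.71,-1.08,0],0],
  [[3.71,-1.08,0],0],
  [[3.71,-1.08,0],0],
  [[3.71,-1.08,0],0],
  [[3.71,-1.08,0],0],
  [[3.71,-1.08,0],0],
  [[0,0,0],0],
  [[0,0,0],0],
])

```text
clock: 11.0
ee_pos: [0.6357, -0.0827, 0.151]
tcp_rot: [-3.137, -0.151, 0.005]
wrist_force: [-0.5, -0.4, -3.1]
gripper_width: 0.0432
grasp_force: 62.1
```

>>> send_rows([
  [[0,0,3.5],0],
  [[0,0,3.0],0],
  [[0,0,2.5],0],
  [[0,0,0.5],0],
  [[0,0,0.3],0],
  [[0,0,0],0],
  [[0,0,0],0],
])

```text
clock: 11.58
ee_pos: [0.6351, -0.0844, 0.0562]
tcp_rot: [3.138, 0.147, 0.0]
wrist_force: [-0.5, -0.3, -1.2]
gripper_width: 0.0429
grasp_force: 62.6
```

```bash
python3 - <<'E'
from h import *
p,a,M=pose(); print(p,a)
go(.6374,-.0852,.0547,5.4)
E
```

```text
[ 0.63505047 -0.08444299  0.05616115] 5.366352271329377
turn 1 x -0.03 | shift 1 x [0.23 0.1  0.15] | yaw 5.4
```

>>> send_rows([
  [[0.22,0.1,0],0],
  [[0,0,0.1],0],
  [[0,0,0.1],0],
  [[0,0,0.1],0],
  [[0,0,0],0],
  [[0,0,0],0],
])

```text
clock: 12.08
ee_pos: [0.6383, -0.0851, 0.0546]
tcp_rot: [3.137, 0.148, 0.003]
wrist_force: [-1.2, -1.0, 7.8]
gripper_width: 0.0429
grasp_force: 63.8
```

>>> send_rows([
  [[0,0,0],0],
  [[0,0,0],0],
  [[0,0,0],0],
  [[0,0,0],0],
  [[0,0,0],0],
], claw=8.54)

```text
clock: 12.5
ee_pos: [0.6377, -0.0847, 0.0525]
tcp_rot: [3.138, 0.148, -0.0]
wrist_force: [0.3, -0.3, -0.7]
gripper_width: 0.0853
grasp_force: 0.0
```

>>> send_rows([
  [[0,0,-1.0],0],
  [[0,0,-4.0],0],
  [[0,0,-4.0],0],
  [[0,0,-4.0],0],
  [[0,0,-4.0],0],
  [[0,0,-3.0],0],
  [[0,0,0],0],
  [[0,0,0],0],
])

```text
clock: 13.17
ee_pos: [0.6384, -0.0849, 0.2559]
tcp_rot: [3.136, 0.148, 0.008]
wrist_force: [0.0, 0.4, -0.3]
gripper_width: 0.0855
grasp_force: 0.0
```

```bash
python3 - <<'E'
from h import *
p,a,M=pose(); print(p,a)
go(.405,.164,.25,5.4)
c=read_camera("wrist"); np.save("w3.npy",c,allow_pickle=True)
hsv=cv2.cvtColor(c["img"],cv2.COLOR_BGR2HSV); m=((hsv[...,0]<8)|(hsv[...,0]>172))&(hsv[...,1]>150)
k=big(m,1,(280,360,100,250))[0]; print(cv2.boundingRect(k),rect(wray(c,k[:,0],.064)))
E
```

```text
[ 0.63843104 -0.08489627  0.25587696] 5.407323273101516
turn 1 x 0.01 | shift 9 x [-2.32 -3.    0.07] | yaw 5.4
(297, 130, 45, 95) (array([ 0.63891632, -0.08594379]), array([ 46.33076859, 101.80776215]), np.float32(5.225114))
```

Red is within 2 mm. White is next.

>>> send_rows([
  [[-2.32,-3.0,0.07],0],
  [[-2.32,-3.0,0.07],0],
  [[-2.32,-3.0,0.07],0],
  [[-2.32,-3.0,0.07],0],
  [[-2.32,-3.0,0.07],0],
  [[-2.32,-3.0,0.07],0],
  [[-2.32,-3.0,0.07],0],
  [[-2.32,-3.0,0.07],0],
  [[-2.32,-3.0,0.07],0],
  [[0,0,0],0],
])

```text
clock: 14.05
ee_pos: [0.399, 0.1676, 0.2449]
tcp_rot: [-3.137, -0.155, 0.009]
wrist_force: [-0.2, -0.0, 0.3]
gripper_width: 0.0854
grasp_force: 0.0
```

>>> send_rows([
  [[0,0,0],0],
  [[0,0,0],0],
])

```text
clock: 14.22
ee_pos: [0.4042, 0.1642, 0.2457]
tcp_rot: [3.137, 0.149, -0.002]
wrist_force: [1.2, 0.4, -1.0]
gripper_width: 0.0851
grasp_force: 0.0
```

```bash
python3 - <<'E'
from h import *
p,a,M=pose(); print(p,a)
c=read_camera("wrist"); cv2.imwrite("pics/w4.png",c["img"])
pedal(.092,.030,(285,355,105,240),c=c)
E
```

```text
[0.40421976 0.16424012 0.2456678 ] 5.448272750187028
bbox (303, 125, 33, 87)
rect [0.4092 0.1644] [35.7 98.5] 4.9 sides [4.8 4.8] centre [0.4061 0.1641]
```

View pics/w4.png

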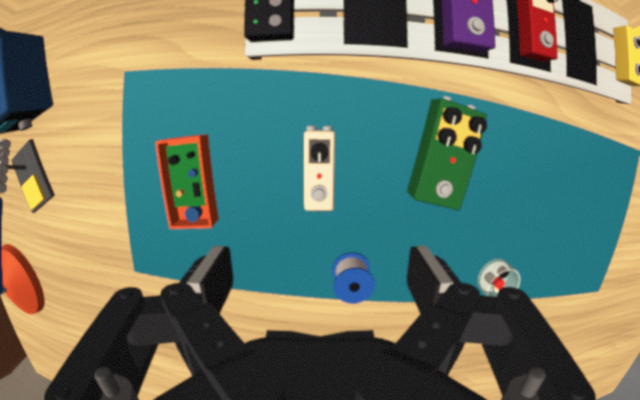

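White is centred at (319,168) with clear space around it. Orange is at (187,182), green at (448,152) and the blue spool at (352,278).

>>> send_rows([
  [[0.2,0,4.0],0.5],
  [[0,0,4.0],0],
  [[0,0,4.0],0],
  [[0,0,4.0],0],
  [[0,0,3.4],0],
  [[0,0,1.7],0],
  [[0,0,0.9],0],
  [[0,0,0],0],
  [[0,0,0],0],
])

```text
clock: 15.02
ee_pos: [0.4071, 0.1641, 0.0265]
tcp_rot: [3.139, 0.132, -0.0]
wrist_force: [-0.5, -0.6, 0.4]
gripper_width: 0.0855
grasp_force: 0.0
```

>>> send_rows([
  [[0,0,0],0],
  [[0,0,0],0],
  [[0,0,0],0],
  [[0,0,0],0],
  [[0,0,0],0],
  [[0,0,0],0],
  [[0,0,0],0],
  [[0,0,0],0],
  [[0,0,0],0],
  [[0,0,0],0],
], claw=0)

```text
clock: 15.85
ee_pos: [0.4069, 0.1647, 0.0274]
tcp_rot: [-3.139, -0.135, -0.003]
wrist_force: [-0.8, -1.7, 7.7]
gripper_width: 0.0324
grasp_force: 60.1
```

>>> send_rows([
  [[0,0,-1.0],0],
  [[0,0,-3.0],0],
  [[0,0,-4.0],0],
  [[0,0,-4.0],0],
  [[0,0,-4.0],0],
  [[0,0,-2.0],0],
  [[0,0,0],0],
  [[0,0,0],0],
])

```text
clock: 16.52
ee_pos: [0.4065, 0.1647, 0.2071]
tcp_rot: [-3.138, -0.135, -0.004]
wrist_force: [-0.8, -0.4, -1.7]
gripper_width: 0.0328
grasp_force: 60.1
```

```bash
python3 - <<'E'
from h import *
p,a,M=pose(); print(p,a)
go(.647,-.189,.20,5.4)
E
```

```text
[0.40649644 0.16468095 0.20709322] 4.919085122940201
turn 1 x -0.48 | shift 11 x [1.87 3.41 0.06] | yaw 5.4
```

>>> send_rows([
  [[1.87,3.41,0],-0.48],
  [[1.87,3.41,0],0],
  [[1.87,3.41,0],0],
  [[1.87,3.41,0],0],
  [[1.87,3.41,0],0],
  [[1.87,3.41,0],0],
  [[1.87,3.41,0],0],
  [[1.87,3.41,0],0],
  [[1.87,3.41,0],0],
  [[1.87,3.41,0],0],
])

```text
clock: 17.35
ee_pos: [0.624, -0.1589, 0.2031]
tcp_rot: [-3.136, -0.147, 0.007]
wrist_force: [0.9, 0.5, -0.9]
gripper_width: 0.0329
grasp_force: 60.2
```

>>> send_rows([
  [[1.87,3.41,0],0],
  [[0,0,0],0],
  [[0,0,4.0],0],
  [[0,0,4.0],0],
  [[0,0,3.7],0],
  [[0,0,2.0],0],
  [[0,0,0.7],0],
  [[0,0,0.2],0],
  [[0,0,0],0],
  [[0,0,0],0],
])

```text
clock: 18.18
ee_pos: [0.6455, -0.1894, 0.0591]
tcp_rot: [-3.137, -0.148, 0.003]
wrist_force: [0.6, -0.2, -1.5]
gripper_width: 0.0326
grasp_force: 61.3
```

```bash
python3 - <<'E'
from h import *
p,a,M=pose(); print(p,a)
go(.647,-.189,.0574,5.4)
E
```

```text
[ 0.64553449 -0.18944419  0.05910402] 5.388214155046492
turn 1 x -0.01 | shift 1 x [ 0.15 -0.03  0.17] | yaw 5.4
```

>>> send_rows([
  [[0.1,0,0.1],0],
  [[0,0,0.1],0],
  [[0,0,0.1],0],
  [[0,0,0],0],
  [[0,0,0],0],
])

```text
clock: 18.6
ee_pos: [0.6471, -0.1897, 0.0575]
tcp_rot: [3.138, 0.148, 0.0]
wrist_force: [0.2, -0.6, -1.3]
gripper_width: 0.0327
grasp_force: 61.3
```

>>> send_rows([
  [[0,0,0.1],0],
  [[0,0,0.1],0],
  [[0,0,0],0],
  [[0,0,0],0],
])

```text
clock: 18.93
ee_pos: [0.6473, -0.1897, 0.057]
tcp_rot: [3.138, 0.148, 0.001]
wrist_force: [-2.8, 0.6, 7.3]
gripper_width: 0.0326
grasp_force: 62.3
```

>>> send_rows([
  [[0,0,0],0],
  [[0,0,0],0],
  [[0,0,0],0],
  [[0,0,0],0],
  [[0,0,0],0],
  [[0,0,0],0],
], claw=8.54)

```text
clock: 19.43
ee_pos: [0.647, -0.1897, 0.0552]
tcp_rot: [-3.138, -0.148, 0.0]
wrist_force: [-0.6, -0.3, 0.5]
gripper_width: 0.085
grasp_force: 0.0
```

>>> send_rows([
  [[0,0,-1.0],0],
  [[0,0,-4.0],0],
  [[0,0,-4.0],0],
  [[0,0,-4.0],0],
  [[0,0,-4.0],0],
  [[0,0,-3.0],0],
  [[0,0,0],0],
  [[0,0,0],0],
])

```text
clock: 20.1
ee_pos: [0.6478, -0.1899, 0.2588]
tcp_rot: [3.136, 0.148, 0.008]
wrist_force: [0.1, -0.2, -1.6]
gripper_width: 0.0851
grasp_force: 0.0
```

```bash
python3 - <<'E'
from h import *
p,a,M=pose(); print(p,a)
go(.443,.014,.25,-7)
c=read_camera("wrist"); cv2.imwrite("pics/w5.png",c["img"])
hsv=cv2.cvtColor(c["img"],cv2.COLOR_BGR2HSV); m=(hsv[...,2]>90)
m=(hsv[...,0]<28)&(hsv[...,1]>25)&(hsv[...,1]<140)&(hsv[...,2]>110)
k=big(m,1,(290,352,110,232))[0]; print(cv2.boundingRect(k),rect(wray(c,k[:,0],.062)))
E
```

```text
[ 0.64780669 -0.18989438  0.25882211] 5.38827063174312
turn 2 x 6.19 | shift 8 x [-2.85 -2.22  0.11] | yaw -7.0
(302, 131, 33, 88) (array([ 0.6501767 , -0.18990152]), array([34.20805359, 95.29984283]), np.float32(5.601225))
```

View pics/w5.png

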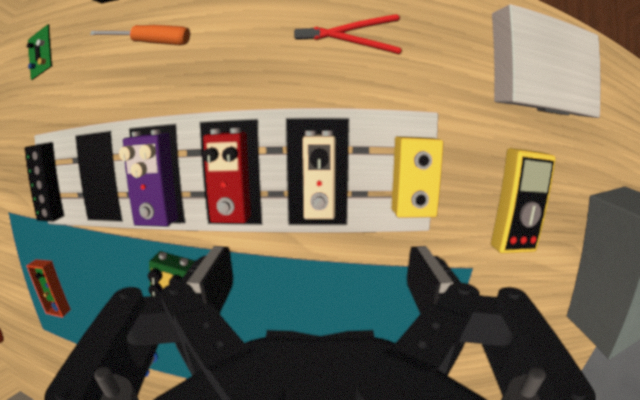

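White stands squarely on pad d (302–335, 131–219), about 2 mm from centre. Green is the last one.

>>> send_rows([
  [[0,0,0],6.19],
  [[0,0,0],6.19],
  [[-2.85,-2.22,0.1],0],
  [[-2.85,-2.22,0.1],0],
  [[-2.85,-2.22,0.1],0],
  [[-2.85,-2.22,0.1],0],
  [[-2.85,-2.22,0.1],0],
  [[-2.85,-2.22,0.1],0],
  [[-2.85,-2.22,0.1],0],
  [[-2.85,-2.22,0.1],0],
])

```text
clock: 20.98
ee_pos: [0.44, 0.0155, 0.2458]
tcp_rot: [-3.135, 0.192, 0.006]
wrist_force: [-0.1, 0.5, 0.8]
gripper_width: 0.0854
grasp_force: 0.0
```

>>> send_rows([
  [[0,0,0],0],
  [[0,0,0],0],
  [[0,0,0],0],
])

```text
clock: 21.23
ee_pos: [0.4424, 0.0143, 0.2468]
tcp_rot: [3.136, -0.191, -0.001]
wrist_force: [1.3, -0.5, -0.4]
gripper_width: 0.0853
grasp_force: 0.0
```

```bash
python3 - <<'E'
from h import *
p,a,M=pose(); print(p,a)
c=read_camera("wrist"); cv2.imwrite("pics/w6.png",c["img"])
pedal(.122,.040,(275,368,100,245),c=c)
E
```

```text
[0.44241629 0.01432035 0.24681542] -6.967245686754953
bbox (290, 114, 60, 113)
rect [0.4463 0.0132] [ 63.  125.7] -7.2 sides [-7.9 -7.2] centre [0.4454 0.0133]
```

View pics/w6.png

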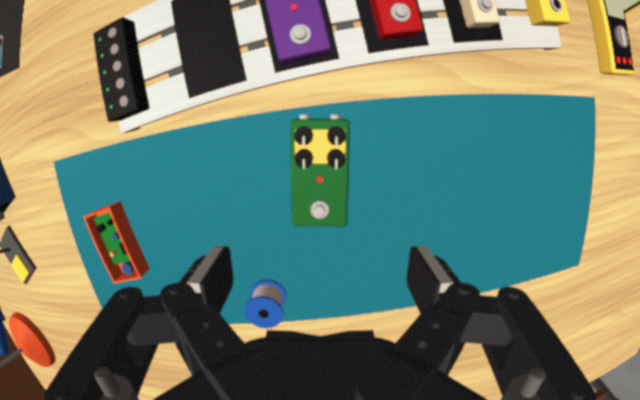

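Green is centred at (320,173), and the jaws clear it on both sides.

>>> send_rows([
  [[0.17,0.06,4.0],0.3],
  [[0,0,4.0],0],
  [[0,0,4.0],0],
  [[0,0,4.0],0],
  [[0,0,3.4],0],
  [[0,0,1.6],0],
  [[0,0,0.9],0],
  [[0,0,0],0],
  [[0,0,0],0],
])

```text
clock: 22.03
ee_pos: [0.4447, 0.0131, 0.0284]
tcp_rot: [3.135, -0.201, -0.0]
wrist_force: [0.1, 0.2, -0.0]
gripper_width: 0.0854
grasp_force: 0.0
```

>>> send_rows([
  [[0,0,0],0],
  [[0,0,0],0],
  [[0,0,0],0],
  [[0,0,0],0],
  [[0,0,0],0],
  [[0,0,0],0],
  [[0,0,0],0],
  [[0,0,0],0],
], claw=0)

```text
clock: 22.7
ee_pos: [0.4452, 0.0133, 0.03]
tcp_rot: [3.135, -0.2, 0.006]
wrist_force: [-1.7, -0.9, 6.1]
gripper_width: 0.0626
grasp_force: 66.8
```

>>> send_rows([
  [[0,0,-1.0],0],
  [[0,0,-3.0],0],
  [[0,0,-4.0],0],
  [[0,0,-4.0],0],
  [[0,0,-4.0],0],
  [[0,0,-2.0],0],
  [[0,0,0],0],
  [[0,0,0],0],
])

```text
clock: 23.37
ee_pos: [0.4439, 0.0137, 0.209]
tcp_rot: [3.135, -0.2, 0.004]
wrist_force: [-0.8, -0.0, -4.9]
gripper_width: 0.0629
grasp_force: 69.3
```

```bash
python3 - <<'E'
from h import *
p,a,M=pose(); print(p,a)
go(.6173,.1225,.20,5.4)
E
```

```text
[0.44394043 0.01365756 0.20896758] -7.288166077519772
turn 2 x -6.34 | shift 6 x [ 3.05 -1.53  0.15] | yaw 5.4
```

>>> send_rows([
  [[0,0,0],-6.34],
  [[0,0,0],-6.34],
  [[3.05,-1.53,0],0],
  [[3.05,-1.53,0],0],
  [[3.05,-1.53,0],0],
  [[3.05,-1.53,0],0],
  [[3.05,-1.53,0],0],
  [[3.05,-1.53,0],0],
  [[0,0,0],0],
  [[0,0,0],0],
])

```text
clock: 24.2
ee_pos: [0.6169, 0.1229, 0.2037]
tcp_rot: [3.138, 0.15, -0.011]
wrist_force: [-0.9, -0.6, -5.1]
gripper_width: 0.0627
grasp_force: 69.2
```

>>> send_rows([
  [[0,0,4.0],0],
  [[0,0,4.0],0],
  [[0,0,3.5],0],
  [[0,0,2.0],0],
  [[0,0,0.7],0],
  [[0,0,0.2],0],
  [[0,0,0],0],
  [[0,0,0],0],
])

```text
clock: 24.87
ee_pos: [0.6185, 0.122, 0.066]
tcp_rot: [-3.138, -0.147, -0.004]
wrist_force: [0.6, -0.7, -3.3]
gripper_width: 0.0627
grasp_force: 69.3
```

```bash
python3 - <<'E'
from h import *
p,a,M=pose(); print(p,a)
go(.6173,.1225,.060,5.4)
E
```

```text
[0.61850927 0.12203413 0.06599739] 5.372902602411066
turn 1 x -0.03 | shift 1 x [-0.12 -0.06  0.6 ] | yaw 5.4
```

>>> send_rows([
  [[-0.1,0,0.2],0],
  [[0,0,0.2],0],
  [[0,0,0.1],0],
  [[0,0,0.1],0],
  [[0,0,0.05],0],
  [[0,0,0],0],
  [[0,0,0],0],
])

```text
clock: 25.45
ee_pos: [0.6169, 0.1221, 0.06]
tcp_rot: [3.138, 0.148, 0.002]
wrist_force: [-5.2, -0.9, 7.4]
gripper_width: 0.0629
grasp_force: 70.9
```

>>> send_rows([
  [[0,0,0],0],
  [[0,0,0],0],
  [[0,0,0],0],
  [[0,0,0],0],
  [[0,0,0],0],
], claw=8.54)

```text
clock: 25.87
ee_pos: [0.6168, 0.1221, 0.0579]
tcp_rot: [3.138, 0.148, 0.0]
wrist_force: [-0.4, 0.4, 0.5]
gripper_width: 0.0857
grasp_force: 0.0
```

>>> send_rows([
  [[0,0,-1.0],0],
  [[0,0,-4.0],0],
  [[0,0,-4.0],0],
  [[0,0,-4.0],0],
  [[0,0,-4.0],0],
  [[0,0,-3.0],0],
  [[0,0,0],0],
  [[0,0,0],0],
])

```text
clock: 26.53
ee_pos: [0.6174, 0.1222, 0.261]
tcp_rot: [-3.138, -0.148, -0.009]
wrist_force: [0.2, -0.1, -1.0]
gripper_width: 0.0855
grasp_force: 0.0
```

```bash
python3 - <<'E'
from h import *
c=read_camera("wrist"); cv2.imwrite("pics/w7.png",c["img"])
hsv=cv2.cvtColor(c["img"],cv2.COLOR_BGR2HSV); m=(hsv[...,0]>40)&(hsv[...,0]<85)&(hsv[...,1]>80)
k=big(m,1,(275,365,100,245))[0]; print(cv2.boundingRect(k),rect(wray(c,k[:,0],.072)))
s=observe(); print(s["ee_pos"],s["clock"])
E
```

```text
(289, 122, 61, 112) (array([0.61735278, 0.1216828 ]), array([ 61.56954956, 119.77698517]), np.float32(5.47106))
[0.61651844 0.12206048 0.25867043] 26.5833
```

View pics/w7.png

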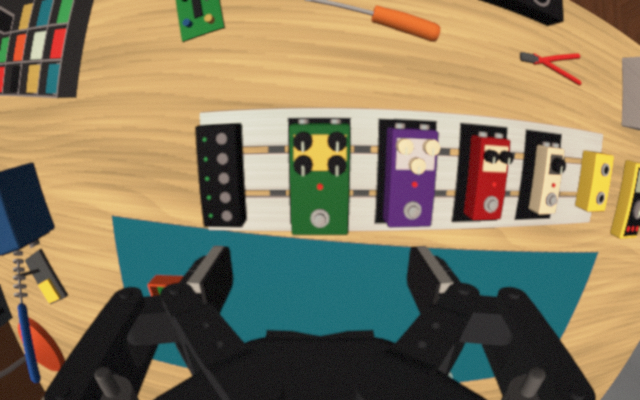

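All four pedals stand squarely on their pads: green (320,178), purple (410,178), red (490,180) and white (545,180). Green is within 1 mm of centre, and the gripper is clear of everything.

```bash
python3 - <<'E'
from plant import *
print(close_job())
E
```

```text
the job is handed in; nothing more can be done
None
```

I handed the job in at about 27 s: white, red, purple and green stand in that order from the yellow jack box, each square and measured within about 3 mm of its pad centre, and the orange pedal was never touched; the hand-in returned no verdict.

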